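Put the bur block away and snap the box shut

TASK

Put the blue bur block into the empty bay of the bur box, all the way down on the bay's floor with its burs up, swing the lid fully shut, and only then press the red catch on the lid's front straight down until it snaps through and stays in. Work by feel and stay gentle with the box, its lid and its catch (never more than about 15 N; the snap itself needs about 9 N). Leave the grey block, the jar and the dish where they are.

Things in the scene. Friction and masses are not known exactly. Their poses are not given: they have to be found in the camera images.
- bur_block: the blue block, 56 x 24 x 30 mm (x, y, z), 70 g or so, loose on the bench; four short burs with orange and white tips stand 12 mm above its top on its middle line and are only decoration (nothing to touch). Origin: centre of its underside; x along its 56 mm length, z up. Grip it across its 24 mm width.
- grey_block: a grey block of the same shape with green and yellow tips, loose; must stay where it is. Origin: centre of its underside.
- jar: small jar with a white lid, 40 mm across, 50 mm high, loose; must stay. Origin: centre of its underside.
- dish: shallow blue bowl, 80 mm across, 22 mm high, loose; must stay. Origin: centre of its underside.
- box: blue bur box fixed to the bench: base 90 x 130 x 18 mm (x, y, z), deep hinged lid of the same outline. Origin: centre of the base's underside, +x towards the hinge, -x towards the front with the catch. A row of burs at y -45 mm, 22 mm high above the base, is decoration. Lid shut: its flat top is 58 mm above the bench. The black striker below the catch (y +36 mm) reaches x -63 mm and is 16 mm high.
- bay (a point): centre of the floor of the empty bay (x 0, y +25, z 6 mm in the box): a pocket 60 mm (box x) by 28 mm (box y), 12 mm deep from the top of the base, slightly chamfered. The block goes in with its length along the box's x (either way round), 2 mm free on each side, and stands 18 mm proud.
- lid (a joint): lid angle, rad: 0 shut, 1.57 upright, stop at 2.0; starts open at 1.65 to 1.95. Turns on a line along the box's y through x +45, z +20 mm of the box; its stiff hinge (0.12 N m friction) holds it wherever it is left. The lid is a shell 90 mm long from the hinge, 130 mm wide; shut, its outer (top) face lies 38 mm above the hinge line, its inner face 34 mm. Shut, it rests on a firm rubber gasket.
- lid_back (a point): point on the lid's outer (top) face, clear of the catch, 80 mm from the hinge line, at y -42 mm of the box: a place to push the lid shut. It faces away from the robot while the lid stands open, upward when shut. It turns with the lid; axes parallel to the box's when shut, z the outward normal of that face.
- catch_axis (a point): on the catch's axis, on the flat top of its white housing (34 x 44 mm, left on the lid's front edge, level with the lid's top); lid shut: x -63, y +36, z 58 mm of the box. The catch: red cap, yellow rim, 24 mm across, in a black collar 31 mm across screwed to a height that differs each time and is not measured: the cap's face, out, is 8 to 22 mm above this point, 8 mm above the collar.
- catch (a joint): how far the cap is pressed in, m: 0 out, 0.0058 at its hard stop. Resistance climbs from about 4 N to a peak of about 9 N at 1 mm, falls to nothing at 3.1 mm; from there the cap pulls itself in to its stop and stays. Let go earlier, it springs back out. Pressed on against its stop, the force rises steeply.
Mind the look-alikes: they are no part of the job. Leave any turquoise look-alike of the bur_block alone.

How it is judged:
By the outcome, as a careful person would: the job done as asked, in the order asked, and still so for the second after the job is handed in, with the robot touching nothing.
It also fails if it takes over 70 s, if anything falls off the work surface, if the arm or the gripper's body presses on something with over 40 N, if the wrist force passes 120 N, or if a joint passes its speed limit or range.

ROBOT

A 6-joint arm with a two-finger parallel gripper is mounted at the origin on the work surface. World frame = base frame: x ahead of the robot, y to its left, z up, the work surface at z = 0. Lengths are in mm, angles in rad, forces in N, time in s.
With the tool pointing down it reaches from about 300 to 775 mm from the base axis. Payload 14.6 kg.
Tool frame: the origin (TCP) lies between the finger pads; the fingertips stand manip.tip_reach ahead of it and the grasp point (between the pads) lies 5 mm behind it (manip.tip_reach is the distance from the TCP to the fingertips, in mm); z points along the fingers, y is the line along which they close (so a half turn about z gives the same grasp; the last joint's range is limited). The gripper opens to 94 mm and grips with 3 to 60 N. Pads are 16 mm wide; open, the fingers measure 119 mm over their backs; the gripper's body (75 mm by 177 mm) begins 78 mm behind the grasp point.
Start: joints at [1.27, 0.3, 1.521, -0, 1.321, -0.067], TCP at [127.42, 535.027, 219.446] pointing down, gripper open.
Joint ranges: [-3.03, 3.03], [-0.79, 2.21], [0.23, 2.52], [-1.04, 4.18], [0, 3.07], [-2.55, 2.55]. Speed limits (rad/s): [2.22, 2.22, 2.57, 3.14, 3.14, 3.14].

INTERFACE

Orientations are given as [roll, pitch, yaw] about the fixed x, y, z axes, in that order (R = Rz(yaw) Ry(pitch) Rx(roll)).
In Python, from cell import manip gives the robot as it stands. The module is installed in compiled form; this text tells all that it offers.
- The arm moves only by the shell command python3 -m creep 'ROWS' [FORCE]. ROWS is JSON, a list of rows, each a list of 3 entries, a list of its own where there are three numbers: the opening, from -1 (shut) to 1 (fully open), then the shift along the tool's x, y, z in cm, then the turn about the tool's z in units of 5 degrees (1.0 is 5 degrees). In form: [[grip, [tx, ty, tz], roll], ...]. A call has 1 to 12 rows; each row is the pose to reach, as a shift and turn from the pose commanded when the call began, along the tool's axes at that moment; what a row does not reach only later rows make up. A row lasts 1/10 s, in which the tool goes at most 50 mm and 8.59 degrees, less where a joint would pass 70% of its speed; a pose out of reach is approached as far as the arm can. A call with a gripper value outside its range is refused whole. The fingers move at their own pace and stop on an object; FORCE is the grip in N (left out, the last holds). Time passes only in rows, so rows that repeat a pose let the fingers close. It gives the time, the measured TCP pose, the force, the opening and the grip force at its end, in the units of the state.
- manip.read_state(): the state, without advancing time (a new reading comes with each control period).
- manip.camera(name): name is "side" or "top" or "wrist"; returns the picture (420x560x3 uint8, red, green, blue); there is no depth.
- manip.camera_params(name): a dict with "fovy" (degrees; the focal length in pixels is half the picture's height over the tangent of half this angle, whatever the lens; pixels are square), "cx", "cy" (the principal point, pixels), "k1" (the pictures are not rectified: a ray, as slopes to the right and down, at radius r is drawn at 1 + k1 r^2 times it, then the intrinsics apply), "origin" and "attitude" of the camera in the world. Camera axes: x right, y down, z forward; pixel columns grow to the right and rows downward; lengths in mm; the calibration is good to about 2 mm. A picture is of the moment at which its call begins: read the wrist's pose just before it. camera_params takes no time and is no camera call; for the wrist camera it gives the pose at the moment of the call.
- manip.sign_off(): hands the job in; it is judged then, once.
The state is a dict: "clock": time; "joints": joint angles; "qd": joint speeds; "effort": joint torques, N m; "eef_pos": TCP position; "eef_rot": TCP orientation; "wrist_force": force on the tool from outside, world axes, zero at the start; "moment": the same for the moment, N m; "finger_gap": finger opening in mm; "finger_force": force on a finger pad.
Only numpy, scipy, OpenCV 4.12 (cv2) and the standard library are available. Lean on these libraries where they do the work, as an engineer would, in place of code of your own. Each camera call takes 0.05 s, during which the arm holds its last target. There are 200 camera calls.

## Working session

There is one attempt and no reset: what is moved stays moved. The work goes in short steps, Python scripts to look and compute and a shell command to move; the robot and the scene stay as the last step left them, time stands still between calls to the robot, and variables do not carry over. Pictures are saved under pics/ and viewed, at most 13 in all, crops included, and the job is handed in when it is done.

```bash
mkdir -p pics; cat > h.py <<'E'
import numpy as np, cv2, json
from cell import manip
from scipy.spatial.transform import Rotation as R
def att(p):
    a=np.array(p["attitude"],float)
    return a if a.shape==(3,3) else R.from_euler('xyz',a).as_matrix()
def K(p):
    f=210/np.tan(np.radians(p["fovy"])/2); return f
def ray(p,uv):
    f=K(p); d=np.array([(uv[0]-p["cx"])/f,(uv[1]-p["cy"])/f]); s=d.copy()
    for _ in range(20): s=d/(1+p["k1"]*(s@s))
    return np.array(p["origin"],float), att(p)@np.array([s[0],s[1],1])
def onz(p,uv,z):
    o,d=ray(p,uv); return o+d*(z-o[2])/d[2]
def proj(p,X):
    c=att(p).T@(np.array(X,float)-p["origin"]); s=c[:2]/c[2]
    return K(p)*s*(1+p["k1"]*(s@s))+[p["cx"],p["cy"]]
def tri(obs):
    A=np.zeros((3,3));b=np.zeros(3);L=[]
    for p,uv in obs:
        o,d=ray(p,uv); d=d/np.linalg.norm(d); M=np.eye(3)-np.outer(d,d); A+=M;b+=M@o;L.append((o,M))
    x=np.linalg.solve(A,b); return x,[float(np.linalg.norm(M@(x-o))) for o,M in L]
def snap(n,f):
    p=manip.camera_params(n); im=manip.camera(n)
    cv2.imwrite(f'pics/{f}.png',im[:,:,::-1]); json.dump({k:np.array(v).tolist() for k,v in p.items()},open(f'pics/{f}.json','w')); return p,im
def load(f): return json.load(open(f'pics/{f}.json'))
E
python3 - <<'E'
from h import *
print(manip.read_state(), manip.tip_reach)
for n in("top","side","wrist"):
    p,_=snap(n,n+'0'); print(n,p)
a=np.hstack([cv2.imread(f'pics/{n}0.png') for n in("top",)])
E
```

```text
{'clock': 0.0, 'joints': array([ 1.27042948e+00,  3.00455536e-01,  1.52158881e+00, -8.21843661e-06,
        1.32073337e+00, -6.65789557e-02]), 'qd': array([-0.00081256, -0.00159876, -0.00015246, -0.00174707,  0.00048839,
       -0.00163524]), 'effort': array([ 2.18268862e-03, -5.31809771e+01, -3.52741814e+01,  7.09030358e-02,
        2.42699473e-02, -6.88259024e-05]), 'eef_pos': array([127.33206897, 534.79151983, 218.89159926]), 'eef_rot': array([-3.14040968e+00, -7.08996449e-05,  2.90780676e+00]), 'wrist_force': array([0.11047718, 0.74377434, 0.60260984]), 'moment': array([-0.04476393, -0.03332428,  0.02339965]), 'finger_force': 0.0, 'finger_gap': 93.86788153270591} 14.0
top {'fovy': 48.47095369463261, 'cx': 268.80140013488153, 'cy': 221.33323049724956, 'k1': -0.04726410694618874, 'origin': array([ 367.27142955,   14.71371484, 1117.60892611]), 'attitude': array([-2.93065965,  0.00685015, -1.62011505])}
side {'fovy': 47.705101954487205, 'cx': 276.43551869732096, 'cy': 215.35797331323363, 'k1': -0.1459177605282526, 'origin': array([ 154.84443139, -678.95153181,  705.73233236]), 'attitude': array([-2.23061006,  0.00255073, -0.53315097])}
wrist {'fovy': 70.52594958539075, 'cx': 285.2058269246045, 'cy': 212.36199211900316, 'k1': -0.06442925839572743, 'origin': array([ 47.58988688, 553.73193429, 384.39729562]), 'attitude': array([2.85887457e+00, 2.09446965e-04, 1.33709215e+00])}
```

View pics/top0.png

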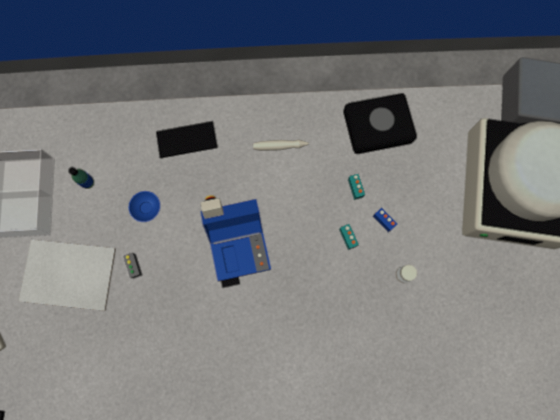

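View pics/side0.png

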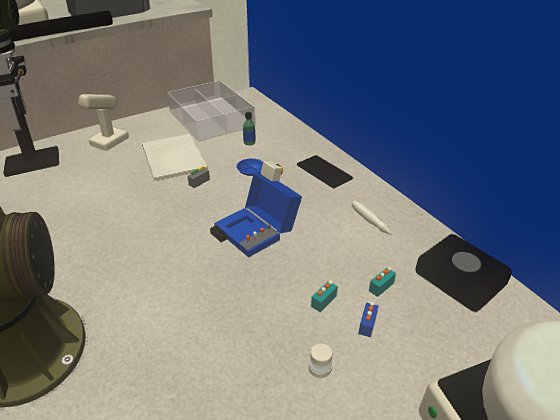

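The top view shows the blue block at (385,219), turquoise look-alikes at (357,186) and (349,237), and the grey block at (132,265). The box is around (238,245) and the jar at (408,273). In the side view the blue block is at (369,319) and the turquoise ones at (324,295) and (382,280). The blue block at (385,219) is the target.

```bash
python3 - <<'E'
from h import *
t,s=load('top0'),load('side0')
for n,a,b in(("block",(385,219),(369,319)),):
    print(n,tri([(t,a),(s,b)]),onz(t,a,25))
for n,a,z in(("jar",(408,273),40),("box bl",(216,279),18),("br",(270,273),18),("tq1",(357,186),30),("tq2",(349,237),30)): print(n,onz(t,a,z))
T=cv2.imread('pics/top0.png');S=cv2.imread('pics/side0.png')
a=cv2.resize(T[185:295,195:295],(400,440),interpolation=cv2.INTER_CUBIC);b=cv2.resize(T[165:275,335:435],(400,440),interpolation=cv2.INTER_CUBIC)
cv2.imwrite('pics/crop1.png',np.hstack([a,b]))
E
```

```text
block (array([ 595.05335679, -271.10386504,   13.55437447]), [0.1953145856806956, 0.195314585680528]) [ 592.86861502 -268.23881569   25.        ]
jar [ 459.63268203 -304.94368011   40.        ]
box bl [470.49883201 141.57462281  18.        ]
br [478.32526241  13.94649874  18.        ]
tq1 [ 676.90580607 -207.27684402   30.        ]
tq2 [ 552.70532674 -177.11726067   30.        ]
```

View pics/crop1.png

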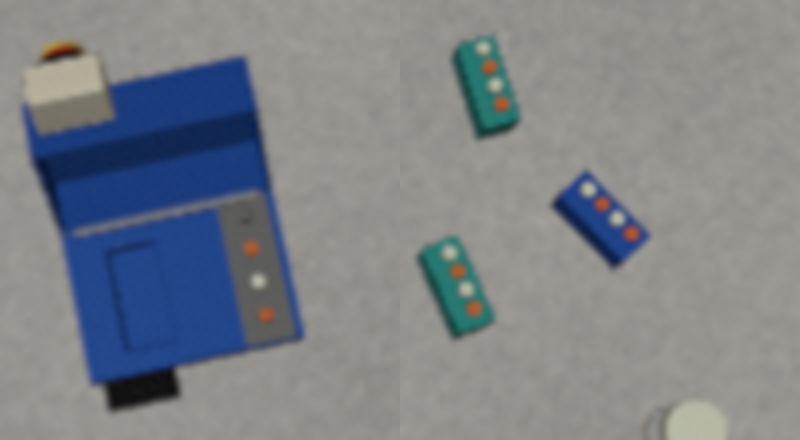

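The crop confirms the choice: the only true-blue block is at top pixel (385,219), and both turquoise ones are clearly different. The box's front faces the robot, with the bay on its +y side, left in the picture. Next I'll look at the box and the block with the wrist camera.

```bash
cat >> h.py <<'E'
def go(x,y,z,yaw):
    s=manip.read_state(); M=R.from_euler('xyz',s["eef_rot"]).as_matrix()
    d=M.T@(np.array([x,y,z])-s["eef_pos"])/10
    cy=np.arctan2(M[1,0],M[0,0]); dy=(yaw-cy+np.pi)%(2*np.pi)-np.pi
    print("shift cm",d.round(3),"roll",round(-np.degrees(dy)/5,3),"dist",round(float(np.linalg.norm(d)),1), "pos",np.round(s["eef_pos"],1),"yaw",round(cy,4),"F",np.round(s["wrist_force"],1),"t",s["clock"],"q",np.round(s["joints"],2))
E
python3 -c "
from h import *
go(490,75,200,3.2)
t=load('top0')
a=onz(t,(335+187/4,165+190/4),42);b=onz(t,(335+232/4,165+233/4),42);print(a,b,np.arctan2(*(a-b)[[1,0]]))"
```

```text
shift cm [-45.93  -36.331   1.931] roll -3.349 dist 58.6 pos [127.4 534.9 219. ] yaw 2.9078 F [-0.6 -0.5 -0.5] t 0.15 q [ 1.27  0.3   1.52 -0.    1.32 -0.07]
[ 605.4622353 -257.7155599   42.       ] [ 578.17125267 -281.73014702   42.        ] 0.7216243370656922
```

```bash
python3 -m creep '[[1,[-45.93,-36.33,1.9],-3.35],[1,[-45.93,-36.33,1.9],-3.35],[1,[-45.93,-36.33,1.9],-3.35],[1,[-45.93,-36.33,1.9],-3.35],[1,[-45.93,-36.33,1.9],-3.35],[1,[-45.93,-36.33,1.9],-3.35],[1,[-45.93,-36.33,1.9],-3.35],[1,[-45.93,-36.33,1.9],-3.35],[1,[-45.93,-36.33,1.9],-3.35],[1,[-45.93,-36.33,1.9],-3.35],[1,[-45.93,-36.33,1.9],-3.35],[1,[-45.93,-36.33,1.9],-3.35]]'
python3 -c "
from h import *
go(490,75,200,3.2)"
```

```text
clock: 1.35
eef_pos: [491.1, 72.9, 200.2]
eef_rot: [-3.141, -0.0, -3.084]
wrist_force: [0.8, 0.7, -0.1]
finger_gap: 94.3
finger_force: 0.0
shift cm [0.099 0.22  0.024] roll -0.009 dist 0.2 pos [491.1  72.9 200.2] yaw -3.084 F [ 0.8  0.7 -0.1] t 1.35 q [ 0.07  0.2   1.69 -0.    1.25 -1.55]
```

```bash
python3 -m creep '[[1,[0,0,0],0],[1,[0,0,0],0]]' >/dev/null; python3 -c "
from h import *
snap('wrist','w1')"
python3 -m creep '[[1,[0,-7,0],0],[1,[0,-7,0],0],[1,[0,-7,0],0],[1,[0,-7,0],0],[1,[0,-7,0],0],[1,[0,-7,0],0]]'
python3 -c "
from h import *
snap('wrist','w2')
a,b=[cv2.imread(f'pics/{n}.png') for n in('w1','w2')]
cv2.imwrite('pics/w12.png',cv2.resize(np.hstack([a,b]),(800,300),interpolation=cv2.INTER_AREA))"
```

```text
clock: 2.2
eef_pos: [494.0, 6.5, 200.5]
eef_rot: [3.142, 0.0, -3.081]
wrist_force: [0.4, -0.4, -0.1]
finger_gap: 93.9
finger_force: 0.0
```

View pics/w1.png

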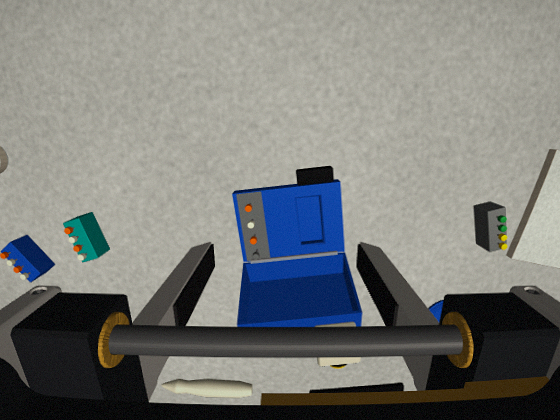

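View pics/w2.png

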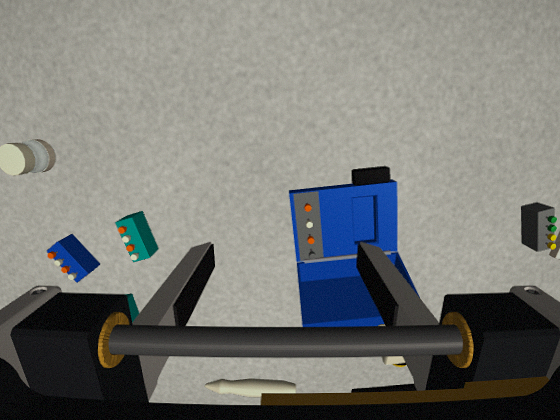

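Both views show the box, with its front at the top of the picture. In w1 the front corners are (233,190) and (340,181), and the bay runs from (297,197) to (324,239). The same points in w2 are (290,191), (396,182) and the bay at (352–378, 197–240).

```bash
cat > fit.py <<'E'
from h import *
from scipy.optimize import least_squares
B=np.array([[-45,-65,18],[-45,65,18],[-30,39,18],[-30,11,18],[30,39,18],[30,11,18]],float)
O={'w1':[(233,190),(340,181),(321,195),(297,197),(324,239),(300,242)],'w2':[(290,191),(396,182),(376,195),(352,197),(377,239),(354,242)]}
obs=[]
for n,pts in O.items():
    g=cv2.cvtColor(cv2.imread(f'pics/{n}.png'),cv2.COLOR_BGR2GRAY)
    g=g if 1 else g
    q=cv2.cornerSubPix(g,np.array(pts,np.float32).reshape(-1,1,2),(3,3),(-1,-1),(3,50,.01)).reshape(-1,2)
    print(n,q.round(1).tolist()); obs.append((load(n),q))
for i in range(6): print(i,tri([(p,q[i]) for p,q in obs]))
def f(v):
    X=B@R.from_euler('z',v[3]).as_matrix().T+v[:3]
    return np.concatenate([(proj(p,x)-u) for p,q in obs for x,u in zip(X,q)])
r=least_squares(f,[520,75,0,.06],loss='soft_l1'); print(r.x,f(r.x).reshape(-1,2).round(1).tolist())
E
python3 fit.py
```

```text
w1 [[231.8000030517578, 192.60000610351562], [338.79998779296875, 179.5], [319.70001220703125, 194.3000030517578], [294.6000061035156, 196.8000030517578], [324.20001220703125, 242.0], [300.1000061035156, 242.6999969482422]]
w2 [[288.3999938964844, 190.10000610351562], [396.29998779296875, 181.3000030517578], [376.0, 194.39999389648438], [352.5, 196.60000610351562], [377.1000061035156, 241.6999969482422], [353.5, 241.60000610351562]]
0 (array([487.29966817,  10.13247734,  14.33813284]), [1.2330416645173292, 1.2330416645174238])
1 (array([464.94097441, 136.28942094,  22.29566515]), [0.9966771196646196, 0.9966771196645585])
2 (array([484.20751445, 116.21070056,  16.58762108]), [0.09284985862428957, 0.09284985862417469])
3 (array([486.99896265,  85.90475077,  24.86043207]), [0.028107966411363337, 0.02810796641135297])
4 (array([546.83788864, 128.15303374,  12.46384753]), [0.08065688707464182, 0.0806568870745214])
5 (array([548.44950205,  97.34300529,  13.70637821]), [0.4726090795022105, 0.4726090795021403])
[ 5.20245105e+02  8.17290622e+01 -4.64285645e-01  1.64960109e-01] [[-0.4, -1.1], [1.1, 0.5], [-0.7, 0.2], [1.2, 0.2], [-1.6, -1.1], [0.3, 0.5], [0.2, 1.0], [0.4, -1.2], [-0.5, 0.1], [-0.1, 0.2], [-0.8, -1.2], [0.8, 1.2]]
```

```bash
python3 -c "
from h import *
go(594,-270,160,.72)"
```

```text
shift cm [ -8.32  -28.177   4.047] roll 28.436 dist 29.7 pos [494.1   6.3 200.5] yaw -3.0817 F [-0.1  0.4 -0.4] t 2.25 q [-0.06  0.19  1.7   0.    1.25 -1.69]
```

```bash
python3 -m creep '[[0,[-8.3,-28.2,4.0],28.4],[0,[-8.3,-28.2,4.0],28.4],[0,[-8.3,-28.2,4.0],28.4],[0,[-8.3,-28.2,4.0],28.4],[0,[-8.3,-28.2,4.0],28.4],[0,[-8.3,-28.2,4.0],28.4],[0,[-8.3,-28.2,4.0],28.4],[0,[-8.3,-28.2,4.0],28.4],[0,[-8.3,-28.2,4.0],28.4],[0,[-8.3,-28.2,4.0],28.4],[0,[-8.3,-28.2,4.0],28.4],[0,[-8.3,-28.2,4.0],28.4]]'
python3 -c "
from h import *
go(594,-270,160,.72)"
```

```text
clock: 3.45
eef_pos: [593.8, -270.7, 160.3]
eef_rot: [-3.141, -0.0, 1.395]
wrist_force: [0.0, -0.4, -0.0]
finger_gap: 46.9
finger_force: 0.0
shift cm [0.069 0.012 0.026] roll 7.731 dist 0.1 pos [ 593.8 -270.7  160.3] yaw 1.3947 F [ 0.  -0.4 -0. ] t 3.45 q [-0.48  0.58  1.27  0.    1.3  -0.31]
```

```bash
python3 -m creep '[[0,[0,0,0],7.7],[0,[0,0,0],7.7],[0,[0,0,0],7.7],[0,[0,0,0],7.7],[0,[0,0,0],7.7],[0,[0,0,0],7.7]]'
python3 -c "
from h import *
snap('wrist','w3')"
python3 -m creep '[[0,[4,0,0],0],[0,[4,0,0],0],[0,[4,0,0],0],[0,[4,0,0],0]]'
python3 -c "
from h import *
snap('wrist','w4')
a,b=[cv2.imread(f'pics/{n}.png') for n in('w3','w4')]
cv2.imwrite('pics/w34.png',np.hstack([a[100:380,180:380],b[100:380,180:380]]).repeat(2,0).repeat(2,1))"
```

```text
clock: 4.05
eef_pos: [593.7, -270.7, 160.3]
eef_rot: [-3.141, 0.0, 0.728]
wrist_force: [0.1, 0.7, -0.8]
finger_gap: 46.8
finger_force: 0.0
clock: 4.5
eef_pos: [623.0, -245.0, 160.3]
eef_rot: [-3.141, 0.0, 0.729]
wrist_force: [-0.6, -1.2, 0.8]
finger_gap: 47.0
finger_force: 0.0
```

View pics/w34.png

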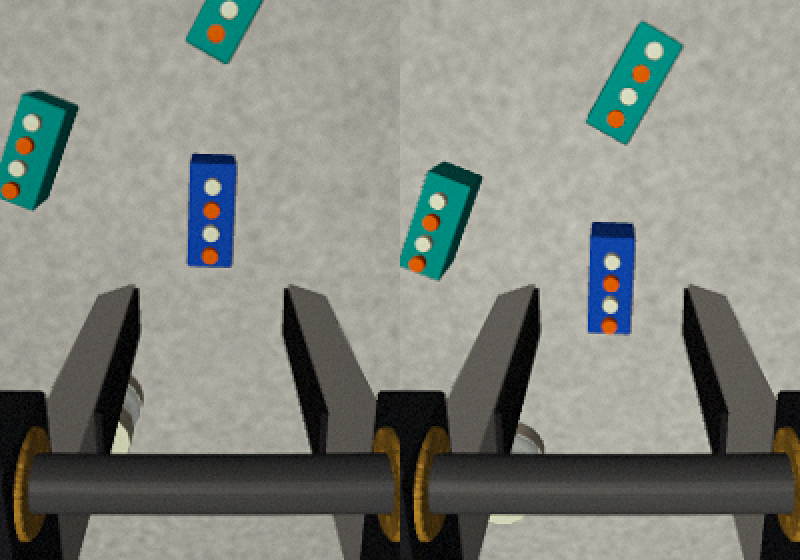

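The crops show the blue block's top face. In crop pixels it spans (191,164)–(232,268) in w3 and (591,237)–(631,334) in w4, with the turquoise blocks clear of it.

```bash
python3 - <<'E'
from h import *
c=lambda l:[(180+x/2,100+y/2) for x,y in l]
a=c([(191,164),(236,164),(232,267),(188,266)]);b=c([(191,237),(234,237),(231,333),(188,332)])
p,q=load('w3'),load('w4')
X=[]
for u,v in zip(a,b):
    x,e=tri([(p,u),(q,v)]); X.append(x); print(x.round(1),np.round(e,2))
X=np.array(X); print(X.mean(0),np.linalg.norm(X-np.roll(X,1,0),axis=1))
for P,l in((p,a),(q,b)):
    Y=np.array([onz(P,u,30) for u in l]); d=(Y[0]+Y[1]-Y[2]-Y[3]); print(Y.mean(0),np.arctan2(d[1],d[0]),np.linalg.norm(Y-np.roll(Y,1,0),axis=1))
E
```

```text
[ 606.5 -245.4   26.1] [0.05 0.05]
[ 621.7 -262.5   25.9] [0.17 0.17]
[ 579.2 -298.8   25.9] [0.1 0.1]
[ 563.8 -280.7   25.8] [0.05 0.05]
[ 592.80287234 -271.85282959   25.92672474] [55.40976354 22.84752931 55.90978917 23.75852852]
[ 593.65979462 -271.13115971   30.        ] 0.695587465079958 [54.58874205 22.66556381 55.132968   23.2855506 ]
[ 594.00263789 -270.71657805   30.        ] 0.7004197427652714 [54.55496936 22.41769447 55.12558799 23.57425441]
```

```bash
python3 -c "
from h import *
go(593.5,-271.2,30,.698)"
```

```text
shift cm [-3.931 -0.018 13.045] roll 0.35 dist 13.6 pos [ 623.  -245.2  160.4] yaw 0.7286 F [ 0.5  0.3 -0.5] t 4.55 q [-0.43  0.62  1.21 -0.    1.32  0.41]
```

```bash
python3 -m creep '[[0,[-3.93,0,4],0.35],[0,[-3.93,0,7],0.35],[0,[-3.93,0,9],0.35],[0,[-3.93,0,11],0.35],[0,[-3.93,0,12],0.35],[0,[-3.93,0,13.04],0.35],[0,[-3.93,0,13.04],0.35],[-1,[-3.93,0,13.04],0.35],[-1,[-3.93,0,13.04],0.35],[-1,[-3.93,0,13.04],0.35],[-1,[-3.93,0,13.04],0.35],[-1,[-3.93,0,13.04],0.35]]' 20
python3 -m creep '[[-1,[0,0,0],0],[-1,[0,0,0],0],[-1,[0,0,0],0],[-1,[0,0,-3],0],[-1,[0,0,-6],0],[-1,[0,0,-10],0],[-1,[0,0,-13],0],[-1,[0,0,-13],0],[-1,[0,0,-13],0]]' 20
python3 -c "
from h import *
snap('wrist','w5')
T=R.from_euler('z',.165)
c=T.apply([0,25,0])+[520.2,81.7,0];print(c)
go(*c[:2],130,.165+np.pi)"
```

```text
clock: 5.75
eef_pos: [594.3, -271.0, 30.8]
eef_rot: [3.141, -0.0, 0.698]
wrist_force: [-1.6, 0.1, 4.2]
finger_gap: 23.6
finger_force: 20.0
clock: 6.65
eef_pos: [594.0, -270.8, 159.9]
eef_rot: [3.141, -0.0, 0.698]
wrist_force: [0.0, -0.9, -1.3]
finger_gap: 23.6
finger_force: 20.0
[516.09369173 106.36045888   0.        ]
shift cm [ 18.283 -33.866   2.923] roll -29.896 dist 38.6 pos [ 593.6 -270.6  158.8] yaw 0.6976 F [-0.3  0.3 -0.8] t 6.7 q [-0.48  0.58  1.27 -0.    1.3   0.39]
```

```bash
python3 -m creep '[[-1,[18.3,-33.9,0],-29.9],[-1,[18.3,-33.9,0],-29.9],[-1,[18.3,-33.9,0],-29.9],[-1,[18.3,-33.9,0],-29.9],[-1,[18.3,-33.9,0],-29.9],[-1,[18.3,-33.9,0],-29.9],[-1,[18.3,-33.9,0],-29.9],[-1,[18.3,-33.9,0],-29.9],[-1,[18.3,-33.9,0],-29.9],[-1,[18.3,-33.9,0],-29.9],[-1,[18.3,-33.9,0],-29.9],[-1,[18.3,-33.9,0],-29.9]]' 20
python3 -c "
from h import *
go(516.1,106.4,110,.165+np.pi)"
```

```text
clock: 7.9
eef_pos: [515.8, 106.5, 158.4]
eef_rot: [-3.14, -0.002, 2.504]
wrist_force: [0.4, -0.6, -1.4]
finger_gap: 23.5
finger_force: 20.0
shift cm [-0.04   0.019  4.843] roll -9.197 dist 4.8 pos [515.8 106.5 158.4] yaw 2.504 F [ 0.4 -0.6 -1.4] t 7.9 q [ 0.13  0.31  1.66 -0.    1.18 -0.8 ]
```

```bash
python3 -m creep '[[-1,[0,-5,0],-9.2],[-1,[0,-6.5,0],-9.2],[-1,[0,-6.5,0],-9.2],[-1,[0,-6.5,0],-9.2],[-1,[0,-6.5,0],-9.2],[-1,[0,-6.5,0],-9.2],[-1,[0,-6.5,0],-9.2],[-1,[0,-6.5,0],-9.2],[-1,[0,-6.5,0],-9.2]]' 20
python3 -c "
from h import *
snap('wrist','w6');go(516.1,106.4,110,.165+np.pi)
a=cv2.imread('pics/w6.png')
cv2.imwrite('pics/w6c.png',cv2.resize(a[150:350,230:480],None,fx=3,fy=3,interpolation=cv2.INTER_CUBIC))"
```

```text
clock: 8.8
eef_pos: [477.3, 54.5, 159.6]
eef_rot: [3.141, -0.001, -2.984]
wrist_force: [-0.0, 0.3, -1.6]
finger_gap: 23.9
finger_force: 20.0
shift cm [-4.647  4.514  4.969] roll -0.083 dist 8.2 pos [477.3  54.5 159.7] yaw -2.9838 F [-0.3 -0.1 -1.2] t 8.85 q [ 0.04  0.21  1.78 -0.    1.15 -1.69]
```

View pics/w6c.png

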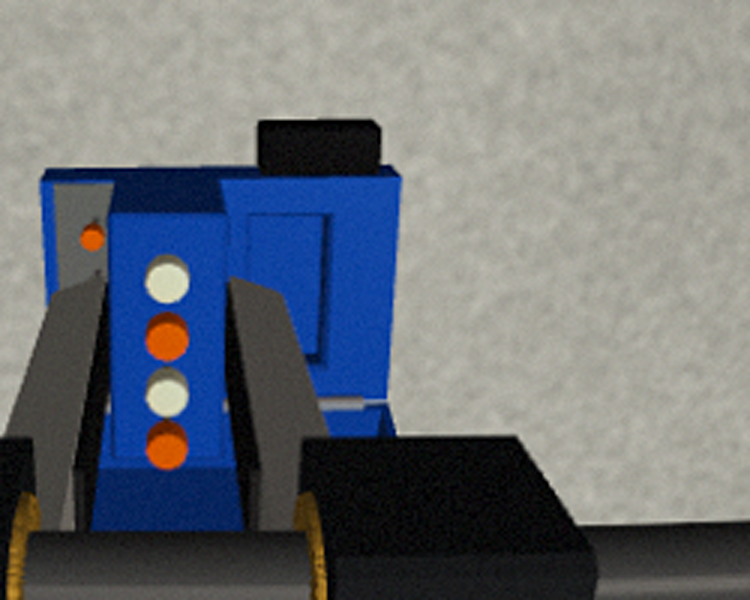

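The block hangs straight in the fingers. In the crop the base's front-top corners are (50,182) and (400,177), its rear right corner is (387,398), and the bay's corners are (247,213), (328,213) and (323,362). I'll refit the box pose with these points.

```bash
cat > fit2.py <<'E'
from h import *
from scipy.optimize import least_squares
c=lambda l:[(229.7+x/3,149.7+y/3) for x,y in l]
V={'w6':([(-45,-65),(-45,65),(45,65),(-30,11),(-30,39),(30,39)],c([(50,182),(400,177),(387,398),(247,213),(328,213),(323,362)])),
'w1':([(-45,-65),(-45,65),(-30,39),(-30,11),(30,39),(30,11)],[(233,191),(340,181.5),(320,194.6),(296,197),(324,241),(300,242.5)]),
'w2':([(-45,-65),(-45,65),(-30,39),(-30,11),(30,39),(30,11)],[(290,191),(396,182),(376,194.6),(352.3,196.8),(377,241),(353.6,241.6)])}
def fit(ks,z=None):
    def f(v):
        o=[]
        for k in ks:
            B,q=V[k];p=load(k)
            X=np.c_[np.array(B,float),np.full(len(B),18.)]@R.from_euler('z',v[3]).as_matrix().T+np.r_[v[:2],v[2] if z is None else z]
            o+=[proj(p,x)-u for x,u in zip(X,q)]
        return np.ravel(o)
    r=least_squares(f,[520,80,0,.15],loss='soft_l1'); v=r.x; b=R.from_euler('z',v[3]).apply([0,25,0])[:2]+v[:2]
    print(ks,v.round(3),'bay',b.round(1),f(v).reshape(-1,2).round(1).tolist())
for ks in(['w6'],['w1'],['w2'],['w1','w2'],['w1','w2','w6']): fit(ks,0)
fit(['w1','w2','w6'])
E
python3 fit2.py
python3 - <<'E'
from h import *
# held block top face in w6
s=np.array([[229.7+x/3,149.7+y/3] for x,y in[(110,213),(226,213),(234,465),(106,465)]])
p=load('w6'); Y=np.array([onz(p,u,159.6) for u in s]); print(Y.mean(0),Y.round(1).tolist(),np.arctan2(*((Y[2]+Y[3]-Y[0]-Y[1])[[1,0]])))
E
```

```text
['w6'] [5.21429e+02 8.20000e+01 4.13200e+00 1.77000e-01] bay [517.  106.6] [[-3.8, -0.6], [0.3, -1.2], [0.2, -0.3], [1.2, 1.0], [-0.1, 0.5], [-0.2, 0.6]]
['w1'] [ 5.20055e+02  8.22730e+01 -4.00000e-03  1.55000e-01] bay [516.2 107. ] [[-0.9, -0.1], [0.8, -1.1], [-0.2, 0.2], [0.5, -0.0], [-1.1, 0.2], [0.7, 0.8]]
['w2'] [5.20324e+02 8.17330e+01 8.00000e-03 1.56000e-01] bay [516.4 106.4] [[-1.2, -0.3], [1.1, -1.3], [-0.3, 0.2], [0.4, 0.2], [-0.8, -0.0], [0.6, 1.5]]
['w1', 'w2'] [ 5.20185e+02  8.20060e+01 -6.40000e-02  1.55000e-01] bay [516.3 106.7] [[-1.1, 0.0], [0.5, -1.0], [-0.5, 0.2], [0.3, 0.1], [-1.3, 0.3], [0.5, 0.9], [-0.9, -0.5], [1.4, -1.4], [0.0, 0.2], [0.7, 0.1], [-0.6, -0.1], [0.8, 1.4]]
['w1', 'w2', 'w6'] [ 5.20420e+02  8.20310e+01 -5.26098e+02  1.60000e-01] bay [516.4 106.7] [[-1.3, 0.5], [0.3, -1.1], [-0.6, 0.3], [0.2, 0.2], [-1.2, 0.3], [0.6, 1.0], [-1.0, 0.0], [1.2, -1.4], [-0.1, 0.2], [0.5, 0.2], [-0.5, -0.0], [0.9, 1.5], [-3.0, -2.5], [1.2, -1.1], [-0.2, -0.2], [1.8, 0.3], [0.5, 0.2], [-0.5, 0.4]]
['w1', 'w2', 'w6'] [ 5.21731e+02  8.29280e+01 -4.67000e+00  1.59000e-01] bay [517.8 107.6] [[0.2, 0.7], [0.3, -0.6], [-0.3, 0.6], [0.7, 0.4], [-1.1, 0.0], [1.0, 0.6], [-0.4, 0.2], [0.4, -0.9], [-0.6, 0.5], [0.3, 0.5], [-1.0, -0.4], [0.6, 1.1], [-1.7, -2.4], [0.7, -0.9], [-0.7, -1.0], [2.1, 0.3], [0.4, 0.2], [-0.7, -0.3]]
[476.66051376  55.07311517 159.6       ] [[450.5, 39.2, 159.6], [446.9, 61.6, 159.6], [502.5, 73.3, 159.6], [506.7, 46.2, 159.6]] 0.1655431224477192
```

```bash
python3 -c "
from h import *
go(516.8,106.5,60,.16+np.pi)"
```

```text
shift cm [-4.721  4.513  9.969] roll -0.025 dist 11.9 pos [477.3  54.5 159.7] yaw -2.9838 F [-0.3 -0.1 -1.2] t 8.85 q [ 0.04  0.21  1.78 -0.    1.15 -1.69]
```

```bash
python3 -m creep '[[-1,[-2.4,2.3,0],0],[-1,[-4.72,4.51,0],0],[-1,[-4.72,4.51,2],0],[-1,[-4.72,4.51,5],0],[-1,[-4.72,4.51,8],0],[-1,[-4.72,4.51,9.5],0],[-1,[-4.72,4.51,10.3],0],[-1,[-4.72,4.51,10.3],0],[-1,[-4.72,4.51,10.3],0],[-1,[-4.72,4.51,10.3],0]]' 20
python3 -m creep '[[-1,[0,0,0.1],0],[-1,[0,0,0.2],0],[-1,[0,0,0.3],0],[-1,[0,0,0.4],0],[-1,[0,0,0.5],0],[-1,[0,0,0.6],0],[-1,[0,0,0.7],0],[-1,[0,0,0.8],0],[-1,[0,0,0.9],0],[-1,[0,0,0.9],0]]' 20
```

```text
clock: 9.85
eef_pos: [517.5, 106.6, 58.1]
eef_rot: [-3.142, 0.002, -2.983]
wrist_force: [0.2, -0.5, -0.4]
finger_gap: 23.9
finger_force: 20.0
clock: 10.85
eef_pos: [516.9, 106.5, 47.9]
eef_rot: [-3.142, -0.0, -2.983]
wrist_force: [0.4, -0.3, -0.3]
finger_gap: 23.6
finger_force: 20.0
```

```bash
python3 -m creep '[[-1,[0,0,0.1],0],[-1,[0,0,0.2],0],[-1,[0,0,0.25],0],[-1,[0,0,0.25],0]]' 20
python3 -m creep '[[-1,[0,0,0.1],0],[-1,[0,0,0.2],0],[-1,[0,0,0.3],0],[-1,[0,0,0.3],0]]' 20
```

```text
clock: 11.25
eef_pos: [516.9, 106.5, 45.4]
eef_rot: [-3.142, -0.0, -2.983]
wrist_force: [-0.3, 0.4, -0.4]
finger_gap: 24.0
finger_force: 20.0
clock: 11.65
eef_pos: [516.9, 106.5, 42.4]
eef_rot: [3.142, -0.0, -2.983]
wrist_force: [-0.5, -0.1, -0.2]
finger_gap: 24.0
finger_force: 20.0
```

In the pocket with no contact so far. Continuing to the floor.

```bash
python3 -m creep '[[-1,[0,0,0.1],0],[-1,[0,0,0.2],0],[-1,[0,0,0.3],0],[-1,[0,0,0.4],0],[-1,[0,0,0.4],0]]' 20
python3 -m creep '[[-1,[0,0,0.05],0],[-1,[0,0,0.1],0],[-1,[0,0,0.1],0]]' 20
python3 -m creep '[[-1,[0,0,0.05],0],[-1,[0,0,0.05],0]]' 20
```

```text
clock: 12.15
eef_pos: [516.9, 106.5, 38.4]
eef_rot: [3.142, -0.0, -2.983]
wrist_force: [-0.0, -0.5, -1.3]
finger_gap: 23.4
finger_force: 20.0
clock: 12.45
eef_pos: [516.9, 106.5, 37.5]
eef_rot: [-3.142, -0.0, -2.983]
wrist_force: [-1.2, 0.1, -0.7]
finger_gap: 24.1
finger_force: 20.0
clock: 12.65
eef_pos: [516.9, 106.5, 37.0]
eef_rot: [-3.142, -0.0, -2.983]
wrist_force: [0.8, 0.4, -1.5]
finger_gap: 23.8
finger_force: 20.0
```

```bash
python3 -m creep '[[-1,[0,0,0.05],0],[-1,[0,0,0.05],0]]' 20
python3 -m creep '[[-1,[0,0,0.03],0],[-1,[0,0,0.03],0]]' 20

```

```text
clock: 12.85
eef_pos: [517.0, 106.5, 36.7]
eef_rot: [3.142, 0.0, -2.983]
wrist_force: [-1.2, -0.7, 2.4]
finger_gap: 23.9
finger_force: 20.0
clock: 13.05
eef_pos: [517.0, 106.5, 36.7]
eef_rot: [-3.142, 0.0, -2.983]
wrist_force: [-2.8, -1.0, 6.6]
finger_gap: 24.0
finger_force: 20.0
```

```bash
python3 -m creep '[[-0.1,[0,0,0],0],[-0.1,[0,0,0],0],[-0.1,[0,0,0],0],[-0.1,[0,0,0],0],[-0.1,[0,0,0],0],[-0.1,[0,0,-2],0],[-0.1,[0,0,-6],0],[-0.1,[0,0,-11],0],[-1,[0,0,-16],0],[-1,[0,0,-19],0],[-1,[0,0,-19],0],[-1,[0,0,-19],0]]' 20
python3 - <<'E'
from h import *
snap('wrist','w7'); snap('side','s7')
a=cv2.imread('pics/w7.png');b=cv2.imread('pics/s7.png')
cv2.imwrite('pics/c7.png',np.hstack([cv2.resize(a[140:360,180:400],(480,480),interpolation=2),cv2.resize(b[170:270,200:310],(320,480),interpolation=2)]))
t=load('top0');B=np.array([520.3,82,0]);Rz=R.from_euler('z',.158)
L=lambda th,y,d,h:Rz.apply([45-d*np.cos(th)+h*np.sin(th),y,20+d*np.sin(th)+h*np.cos(th)])+B
print('obs',(195+245/4,185+57/4))
for th in(1.6,1.7,1.8,1.9,2.0): print(th,proj(t,L(th,-65,90,38)).round(1),proj(t,L(th,-65,90,0)).round(1))
for d in(0,):go(*(Rz.apply([130,-42,0])+B)[:2],230,.158+np.pi)
E
```

```text
clock: 14.25
eef_pos: [516.9, 106.5, 226.1]
eef_rot: [-3.142, 0.0, -2.983]
wrist_force: [0.6, 0.5, -0.3]
finger_gap: 13.5
finger_force: 0.0
obs (256.25, 199.25)
1.6 [259.  207.9] [262.4 224.1]
1.7 [258.3 204.7] [261.6 220.3]
1.8 [257.6 201.8] [260.8 216.6]
1.9 [257.  199.3] [260.1 213.2]
2.0 [256.5 197.2] [259.4 210. ]
shift cm [-12.987  -6.685  -0.552] roll 0.01 dist 14.6 pos [516.5 106.4 224.8] yaw -2.9827 F [ 0.4 -0.8 -0.2] t 14.35 q [ 0.13  0.25  1.58  0.    1.32 -1.6 ]
```

View pics/c7.png

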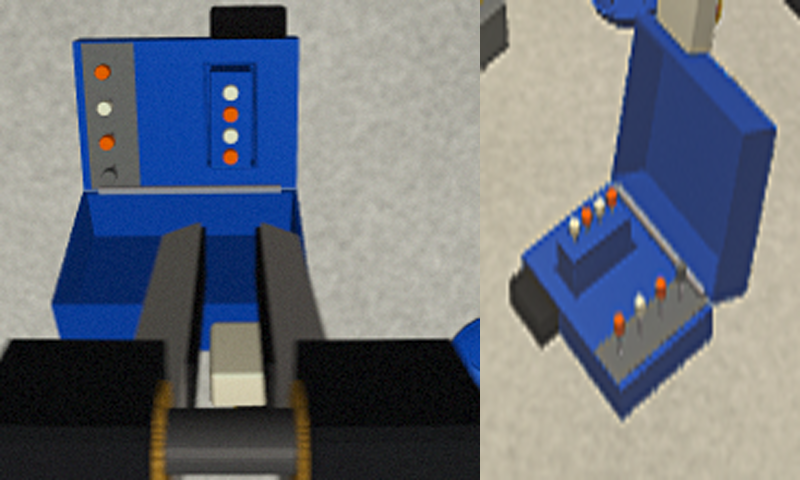

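The block stands level in the bay with its burs up: four tips at crop (231,93–157) in the wrist view, even height in the side view. The lid is open at about 1.9 rad. Next I go behind the lid.

```bash
python3 -m creep '[[-1,[-4.5,0,0],0],[-1,[-9,0,0],0],[-1,[-14,-3,0],0],[-1,[-14,-6.7,0],0],[-1,[-14,-6.7,2],0],[-1,[-14,-6.7,6],0],[-1,[-14,-6.7,10],0],[-1,[-14,-6.7,13.5],0],[-1,[-14,-6.7,13.5],0],[-1,[-14,-6.7,13.5],0],[-1,[-14,-6.7,13.5],0]]' 20
python3 - <<'E'
from h import *
B=np.array([520.3,82,0]);Rz=R.from_euler('z',.158)
s=manip.read_state();q=Rz.inv().apply(s["eef_pos"]-B);print(q, s["wrist_force"])
for th in np.arange(2.0,-.01,-.1):
    x=45-80*np.cos(th)+38*np.sin(th);z=20+80*np.sin(th)+38*np.cos(th)
    print(round(th,2),np.round([(q[0]-(x+8))/10,0,(q[2]-(z+14))/10],2))
E
```

```text
clock: 15.45
eef_pos: [666.6, 62.6, 93.3]
eef_rot: [-3.141, 0.003, -2.983]
wrist_force: [0.5, 0.6, 0.8]
finger_gap: 0.5
finger_force: 0.0
[141.46945105 -42.21619707  93.27981592] [0.48329902 0.61781857 0.84213958]
2.0 [2.06 0.   0.23]
1.9 [ 2.66  0.   -0.41]
1.8 [ 3.33  0.   -1.  ]
1.7 [ 4.05  0.   -1.52]
1.6 [ 4.81  0.   -1.96]
1.5 [ 5.62  0.   -2.32]
1.4 [ 6.46  0.   -2.6 ]
1.3 [ 7.33  0.   -2.8 ]
1.2 [ 8.2   0.   -2.91]
1.1 [ 9.09  0.   -2.93]
1.0 [ 9.97  0.   -2.86]
0.9 [10.84  0.   -2.7 ]
0.8 [11.69  0.   -2.46]
0.7 [12.52  0.   -2.13]
0.6 [13.3   0.   -1.73]
0.5 [14.05  0.   -1.24]
0.4 [14.74  0.   -0.69]
0.3 [15.37  0.   -0.07]
0.2 [15.93  0.    0.61]
0.1 [16.43  0.    1.35]
-0.0 [16.85  0.    2.13]
```

```bash
python3 -m creep '[[-1,[1.2,0,0.2],0],[-1,[1.7,0,0.2],0],[-1,[2.1,0,0],0],[-1,[2.6,0,-0.4],0],[-1,[3.0,0,-0.7],0],[-1,[3.4,0,-1],0],[-1,[3.8,0,-1.3],0],[-1,[4.2,0,-1.6],0],[-1,[4.6,0,-1.85],0],[-1,[4.8,0,-1.95],0]]'
python3 -m creep '[[-1,[0.4,0,-0.2],0],[-1,[0.8,0,-0.36],0],[-1,[1.2,0,-0.5],0],[-1,[1.6,0,-0.62],0],[-1,[2.1,0,-0.75],0],[-1,[2.5,0,-0.84],0],[-1,[3.0,0,-0.91],0],[-1,[3.4,0,-0.95],0],[-1,[3.4,0,-0.95],0]]'
python3 - <<'E'
from h import *
B=np.array([520.3,82,0]);Rz=R.from_euler('z',.158)
s=manip.read_state();q=Rz.inv().apply(s["eef_pos"]-B);print(q, s["wrist_force"])
snap('side','s8')
for th in np.arange(1.3,-.01,-.1):
    x=45-80*np.cos(th)+38*np.sin(th);z=20+80*np.sin(th)+38*np.cos(th)
    print(round(th,2),np.round([(q[0]-(x+8))/10,0,(q[2]-(z+14))/10],2))
E
```

```text
clock: 16.45
eef_pos: [617.7, 54.8, 110.6]
eef_rot: [3.141, -0.001, -2.983]
wrist_force: [2.4, -1.1, -0.7]
finger_gap: 0.8
finger_force: 0.9
clock: 17.35
eef_pos: [584.3, 49.4, 120.4]
eef_rot: [3.142, -0.0, -2.983]
wrist_force: [-0.6, 0.3, 0.2]
finger_gap: 0.8
finger_force: 0.0
[ 58.11208217 -42.2196706  120.39278111] [-0.64579605  0.28095241  0.20142799]
1.3 [-1.01  0.   -0.09]
1.2 [-0.13  0.   -0.19]
1.1 [ 0.75  0.   -0.21]
1.0 [ 1.64  0.   -0.15]
0.9 [2.51 0.   0.01]
0.8 [3.36 0.   0.25]
0.7 [4.18 0.   0.58]
0.6 [4.97 0.   0.99]
0.5 [5.71 0.   1.47]
0.4 [6.4  0.   2.02]
0.3 [7.03 0.   2.64]
0.2 [7.6  0.   3.33]
0.1 [8.09 0.   4.06]
-0.0 [8.51 0.   4.84]
```

View pics/s8.png

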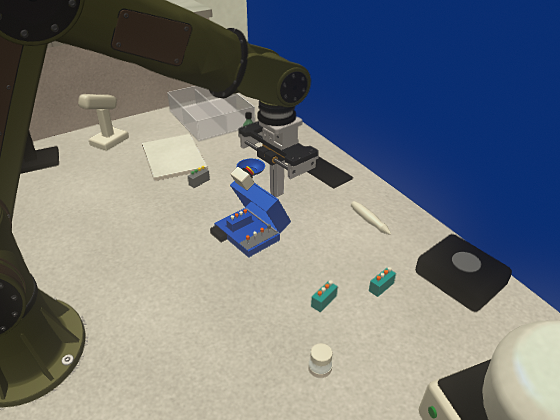

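The lid, around (262,208), is following the finger and is about two thirds up. The arm is clear of everything else. Continuing along the arc.

```bash
python3 -m creep '[[-1,[0.4,0,-0.2],0],[-1,[0.8,0,-0.2],0],[-1,[1.2,0,-0.18],0],[-1,[1.65,0,-0.14],0],[-1,[2.1,0,-0.06],0],[-1,[2.5,0,0.02],0],[-1,[2.9,0,0.12],0],[-1,[3.35,0,0.25],0],[-1,[3.75,0,0.41],0],[-1,[4.2,0,0.58],0],[-1,[4.2,0,0.58],0]]'
python3 -m creep '[[-1,[0.4,0,0.2],0],[-1,[0.8,0,0.42],0],[-1,[1.2,0,0.66],0],[-1,[1.52,0,0.9],0],[-1,[1.85,0,1.16],0],[-1,[2.2,0,1.45],0],[-1,[2.2,0,1.45],0]]'
python3 - <<'E'
from h import *
B=np.array([520.3,82,0]);Rz=R.from_euler('z',.158)
s=manip.read_state();q=Rz.inv().apply(s["eef_pos"]-B);print(q, s["wrist_force"])
for th in np.arange(.5,-.01,-.1):
    x=45-80*np.cos(th)+38*np.sin(th);z=20+80*np.sin(th)+38*np.cos(th)
    print(round(th,2),np.round([(q[0]-(x+8))/10,0,(q[2]-(z+14))/10],2))
E
```

```text
clock: 18.5
eef_pos: [542.7, 42.8, 114.1]
eef_rot: [3.142, -0.001, -2.983]
wrist_force: [1.0, 0.1, 0.6]
finger_gap: 0.3
finger_force: 0.0
clock: 19.2
eef_pos: [521.0, 39.4, 99.5]
eef_rot: [3.141, -0.001, -2.983]
wrist_force: [0.8, -0.5, -0.0]
finger_gap: 0.6
finger_force: 0.0
[ -5.98154175 -42.21125357  99.48715119] [ 0.82112408 -0.47099901 -0.02303847]
0.5 [-0.7   0.   -0.62]
0.4 [-0.01  0.   -0.07]
0.3 [0.62 0.   0.55]
0.2 [1.19 0.   1.24]
0.1 [1.68 0.   1.97]
0.0 [2.1  0.   2.75]
```

Now the slower final part.

```bash
python3 -m creep '[[-1,[0.3,0,0.25],0],[-1,[0.6,0,0.55],0],[-1,[0.9,0,0.9],0],[-1,[1.2,0,1.24],0],[-1,[1.45,0,1.6],0],[-1,[1.68,0,1.97],0],[-1,[1.85,0,2.2],0],[-1,[1.95,0,2.35],0],[-1,[1.95,0,2.35],0]]'
python3 -m creep '[[-1,[0.1,0,0.1],0],[-1,[0.1,0,0.2],0],[-1,[0.1,0,0.25],0],[-1,[0.1,0,0.25],0]]'

```

```text
clock: 20.1
eef_pos: [502.2, 36.3, 76.3]
eef_rot: [3.142, -0.0, -2.983]
wrist_force: [-0.0, -0.1, -0.3]
finger_gap: 0.3
finger_force: 0.0
clock: 20.5
eef_pos: [501.4, 36.2, 73.9]
eef_rot: [-3.142, -0.0, -2.983]
wrist_force: [-0.3, -0.3, 0.3]
finger_gap: 0.6
finger_force: 0.0
```

```bash
for i in 1; do python3 -m creep '[[-1,[0,0,0.05],0],[-1,[0,0,0.1],0],[-1,[0,0,0.1],0]]'; done; python3 -m creep '[[-1,[0,0,0.05],0],[-1,[0,0,0.1],0],[-1,[0,0,0.1],0]]'; python3 -m creep '[[-1,[0,0,0.05],0],[-1,[0,0,0.05],0],[-1,[0,0,0.05],0]]'
```

```text
clock: 20.8
eef_pos: [501.4, 36.1, 72.9]
eef_rot: [3.142, -0.0, -2.983]
wrist_force: [-0.0, -0.0, 0.2]
finger_gap: 0.6
finger_force: 0.0
clock: 21.1
eef_pos: [501.4, 36.1, 72.2]
eef_rot: [-3.142, 0.0, -2.983]
wrist_force: [-1.9, -0.6, 4.1]
finger_gap: 0.2
finger_force: 2.2
clock: 21.4
eef_pos: [501.5, 36.1, 72.1]
eef_rot: [-3.141, 0.0, -2.983]
wrist_force: [-3.9, -0.1, 9.9]
finger_gap: 0.5
finger_force: 5.3
```

```bash
python3 -m creep '[[-1,[0,0,-0.3],0],[-1,[0,0,-3],0],[-1,[1,2,-7],0],[-1,[3,6,-8],0],[-1,[4.5,4,-8],0],[-1,[4.5,4,-8],0],[-1,[4.5,4,-8],0],[-1,[4.5,4,-8],0]]'
python3 -c "
from h import *
snap('wrist','w9')"
python3 -m creep '[[-1,[0,6.5,0],0],[-1,[0,6.5,0],0],[-1,[0,6.5,0],0],[-1,[0,6.5,0],0],[-1,[0,6.5,0],0]]'
python3 -c "
from h import *
snap('wrist','w10')
a,b=[cv2.imread(f'pics/{n}.png') for n in('w9','w10')]
cv2.imwrite('pics/c9.png',np.vstack([np.hstack([cv2.resize(i[100:350,140:440],(400,333),interpolation=2) for i in(a,b)])]))"
```

```text
clock: 22.2
eef_pos: [451.1, 68.4, 151.2]
eef_rot: [3.142, -0.0, -2.984]
wrist_force: [0.1, 0.3, -0.1]
finger_gap: 0.5
finger_force: 0.0
clock: 22.75
eef_pos: [440.6, 131.9, 151.3]
eef_rot: [-3.141, -0.0, -2.984]
wrist_force: [-0.4, -0.1, 0.1]
finger_gap: 0.3
finger_force: 0.0
```

View pics/c9.png

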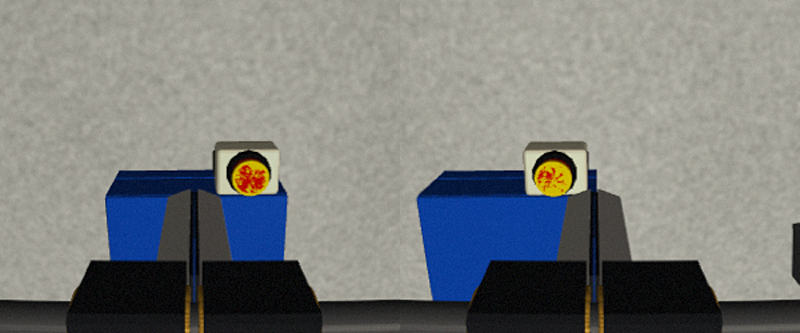

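The lid is down and the catch's cap shows at crop (250,177) in w9 and (554,175) in w10, red inside a yellow rim. I'll triangulate its centre.

```bash
python3 - <<'E'
from h import *
obs=[]
for n in('w9','w10'):
    i=cv2.imread(f'pics/{n}.png'); h=cv2.cvtColor(i,cv2.COLOR_BGR2HSV)
    m=((h[...,0]<35)&(h[...,1]>150)&(h[...,2]>90)).astype(np.uint8); m[:200]=m[:200]; m[260:]=0
    k,l,s,c=cv2.connectedComponentsWithStats(m); j=1+np.argmax(s[1:,4])
    cs=np.vstack(cv2.findContours((l==j).astype(np.uint8),0,1)[0]); e=cv2.fitEllipse(cv2.convexHull(cs)); print(n,s[j],e)
    obs.append((load(n),e[0]))
x,er=tri(obs);print(x,er)
B=np.array([520.3,82,0]);Rz=R.from_euler('z',.158)
print('box',Rz.inv().apply(x-B),'expected',Rz.apply([-63,36,58])+B)
for p,u in obs: print(onz(p,u,x[2]),onz(p,u,73),Rz.inv().apply(onz(p,u,73)-B))
go(x[0],x[1],x[2]+14+10,.158+np.pi)
E
```

```text
w9 [314 220  28  27 600] ((327.45068359375, 233.126953125), (26.67961311340332, 28.293996810913086), 65.71624755859375)
w10 [241 220  28  28 615] ((254.60035705566406, 233.37200927734375), (27.315580368041992, 28.14725685119629), 88.45132446289062)
[453.77718351 106.80887598  70.11421089] [0.05685824042523645, 0.056858240425389506]
box [-61.79069088  34.96678369  70.11421089] expected [452.42036781 107.63894564  58.        ]
[453.83652303 106.82151181  70.11421089] [452.85635183 106.2214729   73.        ] [-62.79247665  34.53158416  73.        ]
[453.71702083 106.80131181  70.11421089] [452.61604363 106.94557845  73.        ] [-62.9158583   35.28448113  73.        ]
shift cm [-0.909 -2.686  5.725] roll -0.003 dist 6.4 pos [440.6 131.9 151.4] yaw -2.9838 F [-0.3 -1.2  0.3] t 22.8 q [ 0.21  0.17  1.85 -0.    1.12 -1.52]
```

```bash
python3 -m creep '[[-1,[-0.95,-2.66,0],0],[-1,[-0.95,-2.66,2],0],[-1,[-0.95,-2.66,4],0],[-1,[-0.95,-2.66,5.3],0],[-1,[-0.95,-2.66,5.3],0],[-1,[-0.95,-2.66,5.3],0],[-1,[-0.95,-2.66,5.3],0]]'
python3 -m creep '[[-1,[0,0,0.2],0],[-1,[0,0,0.4],0],[-1,[0,0,0.6],0],[-1,[0,0,0.7],0],[-1,[0,0,0.7],0]]'
```

```text
clock: 23.5
eef_pos: [454.4, 107.8, 99.3]
eef_rot: [-3.142, 0.001, -2.983]
wrist_force: [0.1, -0.1, 0.8]
finger_gap: 0.6
finger_force: 0.0
clock: 24.0
eef_pos: [453.9, 107.9, 91.3]
eef_rot: [-3.142, -0.0, -2.983]
wrist_force: [-0.6, -0.2, -0.0]
finger_gap: 0.6
finger_force: 0.0
```

```bash
python3 -m creep '[[-1,[-0.05,0,0.1],0],[-1,[-0.05,0,0.2],0],[-1,[-0.05,0,0.2],0]]'|sed -n '2p;4p'
python3 -m creep '[[-1,[0,0,0.1],0],[-1,[0,0,0.15],0],[-1,[0,0,0.15],0]]'|sed -n '2p;4p'
```

```text
eef_pos: [454.4, 108.0, 89.3]
wrist_force: [0.2, -0.2, 0.4]
eef_pos: [454.4, 108.0, 87.9]
wrist_force: [0.1, 0.3, -0.0]
```

```bash
python3 -m creep '[[-1,[0,0,0.05],0],[-1,[0,0,0.1],0],[-1,[0,0,0.1],0]]'|sed -n '2p;4p'
```

```text
eef_pos: [454.4, 108.0, 86.9]
wrist_force: [-0.5, 1.0, 0.1]
```

```bash
python3 -m creep '[[-1,[0,0,0.05],0],[-1,[0,0,0.1],0],[-1,[0,0,0.1],0]]'|sed -n '2p;4p'
python3 -m creep '[[-1,[0,0,0.05],0],[-1,[0,0,0.05],0]]'|sed -n '2p;4p'
```

```text
eef_pos: [454.4, 108.0, 85.9]
wrist_force: [-0.0, -0.2, 0.7]
eef_pos: [454.5, 108.0, 85.6]
wrist_force: [-2.1, -0.3, 3.8]
```

```bash
python3 -m creep '[[-1,[0,0,0.05],0],[-1,[0,0,0.05],0]]'|sed -n '2p;4p'
```

```text
eef_pos: [454.5, 108.0, 85.1]
wrist_force: [-2.1, -0.3, 5.2]
```

```bash
for k in 1; do python3 -m creep '[[-1,[0,0,0.05],0],[-1,[0,0,0.05],0]]'|sed -n '2p;4p'; python3 -m creep '[[-1,[0,0,0.05],0],[-1,[0,0,0.05],0]]'|sed -n '2p;4p'; done
```

```text
eef_pos: [454.5, 108.0, 84.7]
wrist_force: [-1.9, -0.8, 6.0]
eef_pos: [454.5, 108.0, 84.2]
wrist_force: [-1.6, -1.4, 6.4]
```

```bash
python3 -m creep '[[-1,[0,0,0.05],0],[-1,[0,0,0.05],0]]'|sed -n '2p;4p'; python3 -m creep '[[-1,[0,0,0.05],0],[-1,[0,0,0.1],0],[-1,[0,0,0.1],0]]'|sed -n '2p;4p'
```

```text
eef_pos: [454.5, 108.0, 83.6]
wrist_force: [-1.3, -0.4, 5.0]
eef_pos: [454.3, 108.0, 82.1]
wrist_force: [0.9, 0.4, 0.2]
```

The force peaked and has dropped to nothing, so the catch has snapped through. I'll follow 1 mm more to be sure, then retreat and look.

```bash
python3 -m creep '[[-1,[0,0,0.1],0],[-1,[0,0,0.1],0]]'|sed -n '2p;4p'
python3 -m creep '[[-1,[0,0,-1],0],[-1,[0,0,-4],0],[-1,[0,0,-6.9],0],[-1,[0,-6.5,-6.9],0],[-1,[0,-6.5,-6.9],0],[-1,[0,-6.5,-6.9],0],[-1,[0,-6.5,-6.9],0],[-1,[0,-6.5,-6.9],0]]'
python3 - <<'E'
from h import *
snap('wrist','w11')
i=cv2.imread('pics/w11.png'); h=cv2.cvtColor(i,cv2.COLOR_BGR2HSV)
m=((h[...,0]<35)&(h[...,1]>150)&(h[...,2]>90)).astype(np.uint8); m[260:]=0
k,l,s,c=cv2.connectedComponentsWithStats(m); j=1+np.argmax(s[1:,4])
e=cv2.fitEllipse(cv2.convexHull(np.vstack(cv2.findContours((l==j).astype(np.uint8),0,1)[0])))
p=load('w11'); print(e, 'out',proj(p,[453.6,106.8,71.1]),'in',proj(p,[453.6,106.8,65.3]), proj(load('w9'),[453.6,106.8,71.1]))
snap('side','s11')
b=cv2.imread('pics/s11.png')
cv2.imwrite('pics/c11.png',np.hstack([cv2.resize(i[160:320,200:400],(500,400),interpolation=2),cv2.resize(b[160:270,200:300],(300,400),interpolation=2)]))
E
```

```text
eef_pos: [454.3, 108.0, 81.2]
wrist_force: [0.2, 0.3, 0.4]
clock: 27.5
eef_pos: [464.6, 44.6, 150.6]
eef_rot: [3.141, -0.0, -2.982]
wrist_force: [-0.2, -0.5, -0.9]
finger_gap: 0.7
finger_force: 0.0
((355.8445129394531, 221.18994140625), (26.22172737121582, 28.340700149536133), 64.87556457519531) out [357.43618442 223.21088702] in [355.91945209 221.16449886] [327.63248224 233.26113383]
```

View pics/c11.png

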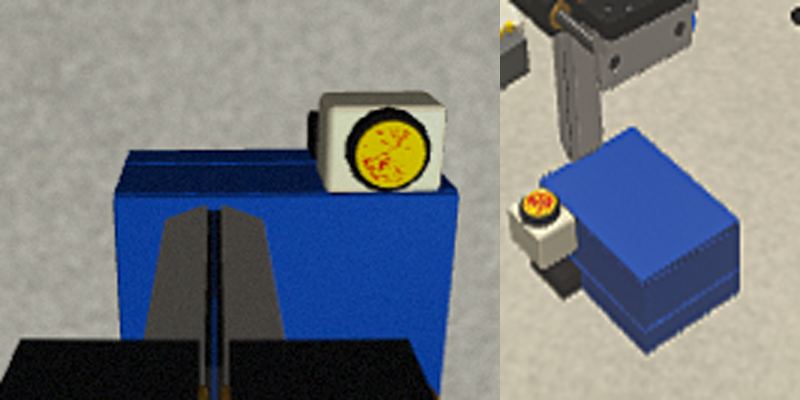

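The lid is shut with an even seam. The cap's measured centre (355.8,221.2) matches the pressed-in prediction (355.9,221.2), not the out one (357.4,223.2). The robot is clear, so I'm handing in.

```bash
python3 -c "
from cell import manip
print(manip.sign_off())"
```

```text
the job is handed in; nothing more can be done
None
```

The blue block is on the bay's floor with its burs up, the lid is shut, and the catch was then pressed until it snapped and stayed in; I handed the job in at about 28 s, with no force reading above about 11 N.

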